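# Seat the receiver module and snap the toggle clamp shut

## Robot

A 7-joint arm with a two-finger parallel gripper is mounted at the origin on the work surface. World frame = base frame: x ahead of the robot, y to its left, z up, the work surface at z = 0. Lengths are in m, angles in rad, forces in N, time in s.
With the tool pointing down it reaches from about 0.425 to 0.975 m from the base axis. Payload 16.7 kg.
Tool frame: the origin (TCP) lies between the finger pads; the fingertips stand arm.tip_reach ahead of it and the grasp point (between the pads) lies 8 mm behind it (arm.tip_reach is the distance from the TCP to the fingertips, in m); z points along the fingers, y is the line along which they close (so a half turn about z gives the same grasp; the last joint's range is limited). The gripper opens to 85 mm and grips with 20 to 120 N. Pads are 22 mm wide; open, the fingers measure 114 mm over their backs; the gripper's body (76 mm by 85 mm) begins 54 mm behind the grasp point. The pads swing forward as they close: fully open they stand 13 mm farther back than shut.
Start: joints at [1.141, 0.426, 0.074, 1.606, -0.034, 1.111, -0.067], TCP at [0.186, -0.649, 0.216] pointing down, gripper open.
Joint ranges: [-2.85, 2.85], [-0.5, 2.14], [-1.23, 1.37], [0.21, 2.46], [-1.02, 4.16], [0.16, 2.05], [-2.73, 2.73]. Speed limits (rad/s): [1.89, 1.89, 2.39, 2.39, 3.01, 3.01, 3.01].

## Interface

Orientations are given as a 3x3 rotation matrix whose columns are the frame's x, y, z axes.
In Python, from cell import arm gives the robot as it stands. The module is installed in compiled form; this text tells all that it offers.
- The arm moves only by the tool step_arm, never from a script. Its argument "increments" is a list of rows, each an object of numbers: "gripper": the opening, from -1 (shut) to 1 (fully open); "x", "y", "z": the shift along the tool's x, y, z in mm; "wx", "wy", "wz": the turn, a rotation vector about the tool's x, y, z in degrees. A call has exactly 10 rows; each row shifts and turns the commanded pose from where the row before left it, along the tool's axes as they then stand; what a row does not reach is not made up. A row lasts 1/10 s, in which the tool goes at most 50 mm and 8.59 degrees, less where a joint would pass 70% of its speed; a pose out of reach is approached as far as the arm can. A call with a gripper value outside its range is refused whole. The fingers move at their own pace and stop on an object; "newtons" is the grip in N (left out, the last holds). Time passes only in rows, so rows that do not move let the fingers close, or fill a call up. It gives the time, the measured TCP pose, the force, the opening and the grip force at its end, in the units of the state.
- arm.sense(): the state, without advancing time (a new reading comes with each control period).
- arm.read_camera(name): name is "side" or "top"; returns the picture (384x512x3 uint8, red, green, blue); there is no depth.
- arm.camera_model(name): a dict with "camera_matrix" (3x3 intrinsics, pixels), "k1" (the pictures are not rectified: a ray, as slopes to the right and down, at radius r is drawn at 1 + k1 r^2 times it, then the intrinsics apply), "R" (3x3) and "t" (3): a world point X has camera coordinates R X + t. Camera axes: x right, y down, z forward; pixel columns grow to the right and rows downward; lengths in m; the calibration is good to about 2 mm. A picture is of the moment at which its call begins. camera_model takes no time and is no camera call.
- arm.sign_off(): hands the job in; it is judged then, once.
The state is a dict: "clock": time; "joint_positions": joint angles; "qd": joint speeds; "joint_efforts": joint torques, N m; "eef_pos": TCP position; "ee_rot": TCP orientation; "contact_force": force on the tool from outside, world axes, zero at the start; "wrist_torque": the same for the moment, N m; "finger_gap": finger opening in m; "finger_force": force on a finger pad.
Only numpy, scipy, OpenCV 4.12 (cv2) and the standard library are available. Lean on these libraries where they do the work, as an engineer would, in place of code of your own. Each camera call takes 0.05 s, during which the arm holds its last target. There are 200 camera calls.

## Task

With the fingertips only, push the blue receiver module along its cradle until it is fully home against the white connector block. Then push the clamp's red handle over past its dead point, towards the module, until it snaps into lock and the rubber pad holds the module down. Work the clamp by its red handle, not by its steel arm; do not lift the module, and leave the other things on the bench where they are.

Things in the scene. Friction and masses are not known exactly. Their poses are not given: they have to be found in the camera images.
- cradle: Test cradle fixed to the bench: aluminium plate 200 mm along x (-100 to +100), 230 mm along y (-80 to +150), 12 mm thick. Origin on the bench, midway between two black guide rails along x (16 mm high, inner faces at y -47 and +47, from x -100 to +80). z up; x is the way the module is pushed home; y points to the clamp's side. Turned up to 0.45 rad from the robot's axes.
- connector_face (a point): Centre of the white connector block's face (100 mm wide, 32 mm high), which looks to the cradle's -x: the stop that the module's far end must touch; x +80, y 0, z +28 mm in the cradle's frame.
- module: Blue receiver module, a loose flat box 120 x 90 x 32 mm, about 0.35 kg, black front facing -x. Origin at the centre of its underside; axes as the cradle's. It lies on the plate between the rails, 20 to 35 mm short of the connector block, and slides with a few newtons; fully home its origin is at x +20, y 0, z +12 mm in the cradle's frame.
- module_front (a point): Centre of the module's front face (90 mm wide, 32 mm high): the face to push; 60 mm from the module's origin along its -x, 16 mm above the module's underside.
- handle_knob (a point): Centre of the round end (radius 12 mm) of the clamp's red handle (20 mm thick); moves with it, always 85 mm from the clamp pivot. Open, the handle leans away from the module, knob at about y +127, z +137 mm in the cradle's frame; upright, z +145; locked, it leans towards the module, knob at about y +49, z +135.
- clamp_pivot (a point): Pivot of the red handle, axis along the cradle's x; at x +20, y +90, z +60 mm in the cradle's frame, in a steel bracket (y +66 to +102, 32 mm wide along x, top 68 mm above the bench).
- clamp_handle (a joint): Angle of the red handle: 0 open (leaning 0.45 rad from upright, away from the module), growing as the knob moves towards the module; dead point 0.50 (about upright), locked at its stop, 0.95. A spring drives it back to 0 before the dead point and on to 0.95 past it. A level push on the knob towards the cradle's -y takes about 5 to 10 N at first, falling to nothing at the dead point.
- clamp_arm: Steel hold-down arm of the clamp, 95 mm long, 16 mm wide, rubber pad (18 mm across) 76 mm from its pivot. Origin on that pivot: x +20, y +76, z +56 mm in the cradle's frame. It follows the handle: up steeply, to about 140 mm above the bench, when open; level, pad on the module's top, when locked. Not to be pushed.
- adapter_a: Bystander: beige plug adapter, 40 x 22 x 18 mm, lying on the cradle's plate near its front corner on the clamp's side. Origin under its centre.
- adapter_b: Bystander: beige plug adapter, 40 x 22 x 18 mm, on the bench beside the cradle, on the clamp's side. Origin under its centre.
- tape_roll: Bystander: white roll of tape lying flat, 90 mm across, 24 mm high, on the bench beside the cradle, on the side away from the clamp. Origin under its centre.
- screwdriver: Bystander: screwdriver lying on the bench to the robot's right.
- phone: Bystander: phone in a red case, 150 x 75 x 9 mm, lying on the bench to the robot's left. Origin under its centre.
- red_box: Bystander: red box 100 x 75 x 50 mm on the bench, well to the left or right of the cradle. Origin under its centre.
- pen_cup: Bystander: grey cup, 72 mm across, 90 mm high, on the bench, well to the left or right of the cradle. Origin under its centre.
Mind the look-alikes: they are no part of the job. Several things have the shape of the module; the one meant has the colours described above.

How it is judged:
By the outcome, as a careful person would: the job done as asked, in the order asked, and still so for the second after the job is handed in, with the robot touching nothing.
It also fails if it takes over 48 s, if anything falls off the work surface, if the arm or the gripper's body presses on something with over 40 N, if the wrist force passes 120 N, or if a joint passes its speed limit or range.

## Working session

There is one attempt and no reset: what is moved stays moved. The work goes in short steps, Python scripts to look and compute and a tool call to move; the robot and the scene stay as the last step left them, time stands still between calls to the robot, and variables do not carry over. Pictures are saved under pics/ and viewed, at most 10 in all, crops included, and the job is handed in when it is done.

Besides the shell and the picture viewer there is one more tool, called after ">>>" as name([rows], argument=value, ...), one row to a line, values as JSON. step_arm: Moves the arm, as the interface text tells. Its arguments: {"type":"object","properties":{"increments":{"type":"array","items":{"type":"object","properties":{"gripper":{"type":"number"},"x":{"type":"number"},"y":{"type":"number"},"z":{"type":"number"},"wx":{"type":"number"},"wy":{"type":"number"},"wz":{"type":"number"}}}},"newtons":{"type":"number"}},"required":["increments"]}

```bash
mkdir -p pics; cat > h.py <<'E'
import numpy as np,cv2
from cell import arm
def snap(n,f):
    im=arm.read_camera(n); cv2.imwrite(f,cv2.cvtColor(im,cv2.COLOR_RGB2BGR)); return im
def proj(n,X):
    m=arm.camera_model(n); K=np.array(m["camera_matrix"])
    p=np.atleast_2d(X)@np.array(m["R"]).T+np.array(m["t"]); s=p[:,:2]/p[:,2:]
    s=s*(1+m["k1"]*(s**2).sum(1,keepdims=True))
    return s@K[:2,:2].T+K[:2,2]
E
python3 - <<'E'
from h import *
for n in("side","top"):
    snap(n,f"pics/{n}0.png"); m=arm.camera_model(n); R=np.array(m["R"]);print(n,-R.T@np.array(m["t"]),R[2],m["k1"])
s=arm.sense();print(s["eef_pos"],s["ee_rot"],arm.tip_reach,s["clock"])
E
```

```text
side [0.25360065 0.60724158 0.96004722] [ 0.21907201 -0.5958972  -0.77260208] -0.1166751642170285
top [ 0.3052684  -0.02933548  1.50162483] [ 0.15003348 -0.01549269 -0.98855952] -0.12874144001662982
[ 0.18624885 -0.64840116  0.21539591] [[ 9.61132646e-01  2.76086724e-01 -3.98136557e-04]
 [ 2.76086998e-01 -9.61132045e-01  1.07755191e-03]
 [-8.51640266e-05 -1.14559065e-03 -9.99999340e-01]] 0.011 0.1
```

View pics/side0.png

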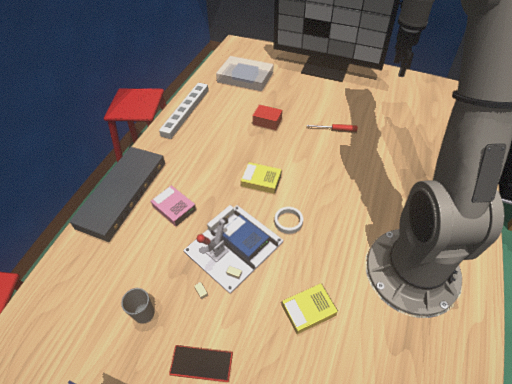

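View pics/top0.png

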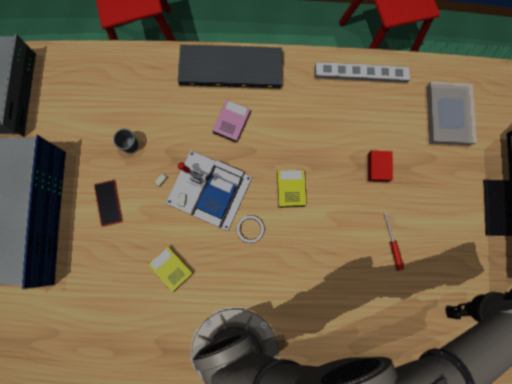

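The side view shows the cradle near (235,248), with the blue module at (248,237) and the red knob at (202,238). In the top view the cradle is near (209,190), the module at (216,198) and the knob at (182,167). The look-alikes are the yellow boxes, at top (291,188) and (171,269), and the pink one at top (232,120). I choose the blue one between the rails and check it in close crops.

```bash
python3 - <<'E'
import cv2
for n,(c,r) in {"side":(180,200),"top":(155,145)}.items():
    im=cv2.imread(f"pics/{n}0.png")[r:r+95,c:c+110]
    im=cv2.resize(im,None,fx=6,fy=6,interpolation=cv2.INTER_CUBIC)
    for k in range(0,110,10):
        cv2.putText(im,str(c+k),(k*6,10),0,.35,(0,0,255),1); cv2.line(im,(k*6,12),(k*6,18),(0,0,255),1)
        if k<95: cv2.putText(im,str(r+k),(0,k*6+4),0,.35,(0,0,255),1); cv2.line(im,(24,k*6),(30,k*6),(0,0,255),1)
    cv2.imwrite(f"pics/{n}0c.png",im)
E
```

```text
(no output)
```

View pics/side0c.png

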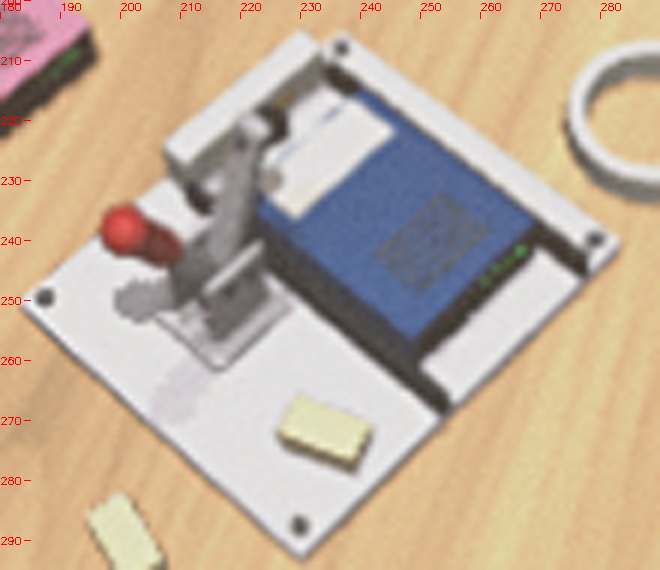

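View pics/top0c.png

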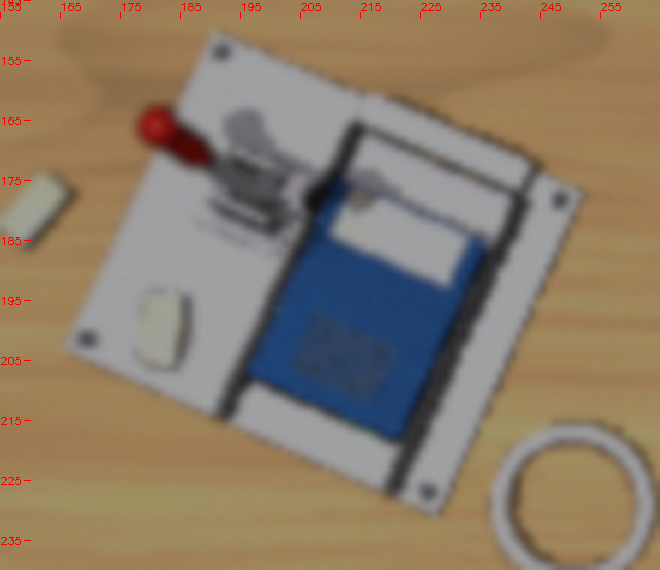

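The crops confirm the blue module between the rails, with its black, green-LED front at side (259,248) and top (209,213). The knob is at side (201,238) and top (181,166).

```bash
python3 - <<'E'
from h import *
from scipy.optimize import least_squares as ls
S={"c":[(300,556),(620,243),(22,305),(340,35)],"m":[(412,342),(535,230)],"k":[(125,230)]}
T={"c":[(68,348),(437,515),(215,33),(585,193)],"m":[(248,375),(400,443)],"k":[(157,127)]}
P=np.array([[-100,150],[-100,-80],[100,150],[100,-80]])/1e3
def px(l,o): return (np.array(l)+.5)/6-.5+o
obs={"side":px(sum(S.values(),[]),(180,200)),"top":px(sum(T.values(),[]),(155,145))}
def world(p):
    x,y,a,zp,mx,zm,kx,ky,kz=p
    L=np.vstack([np.c_[P,np.full(4,zp)],[[mx-.06,.045,zm],[mx-.06,-.045,zm]],[[kx,ky,kz]]])
    c,s=np.cos(a),np.sin(a); R=np.array([[c,-s,0],[s,c,0],[0,0,1]])
    return L@R.T+[x,y,0]
f=lambda p:np.r_[[proj(n,world(p))-obs[n] for n in obs]].ravel()
r=ls(f,[.55,.05,-.3,.012,-.01,.044,.02,.127,.137],loss="soft_l1",x_scale=.01)
print(r.x.round(4)); print(f(r.x).reshape(2,-1,2).round(1).tolist())
E
```

```text
[ 0.5157  0.0715 -0.3854  0.0076 -0.013   0.0373  0.0183  0.1278  0.1402]
[[[-0.4, 0.6], [-0.0, 0.1], [-1.1, -0.1], [-0.3, -0.4], [-0.4, 0.5], [0.0, -0.7], [-0.4, -0.1]], [[-0.2, 0.6], [0.5, 0.6], [0.4, 0.1], [0.1, 0.2], [0.4, 0.4], [-0.0, 0.1], [0.1, 0.5]]]
```

>>> step_arm([
  {"gripper": -1,"x": 40,"y": -24},
  {"gripper": -1,"x": 40,"y": -24},
  {"gripper": -1,"x": 40,"y": -24},
  {"gripper": -1,"x": 40,"y": -24},
  {"gripper": -1,"x": 40,"y": -24},
  {"gripper": -1,"x": 40,"y": -24},
  {"gripper": -1,"x": 40,"y": -24},
  {"gripper": -1,"x": 40,"y": -24},
  {"gripper": -1,"x": 40,"y": -24},
  {"gripper": -1,"x": 40,"y": -24},
])

```text
invalid input at $.increments[0]: expected keys gripper, x, y, z, wx, wy, wz
```

>>> step_arm([
  {"wz": 7.6},
  {"wz": 7.6},
  {"wz": 7.6},
  {"wz": 7.6},
  {"wz": 7.6},
  {},
  {},
  {},
  {},
  {},
])

```text
invalid input at $.increments[0]: expected keys gripper, x, y, z, wx, wy, wz
```

>>> step_arm([
  {"gripper": -1,"x": 40,"y": -24,"z": 0,"wx": 0,"wy": 0,"wz": 0},
  {"gripper": -1,"x": 40,"y": -24,"z": 0,"wx": 0,"wy": 0,"wz": 0},
  {"gripper": -1,"x": 40,"y": -24,"z": 0,"wx": 0,"wy": 0,"wz": 0},
  {"gripper": -1,"x": 40,"y": -24,"z": 0,"wx": 0,"wy": 0,"wz": 0},
  {"gripper": -1,"x": 40,"y": -24,"z": 0,"wx": 0,"wy": 0,"wz": 0},
  {"gripper": -1,"x": 40,"y": -24,"z": 0,"wx": 0,"wy": 0,"wz": 0},
  {"gripper": -1,"x": 40,"y": -24,"z": 0,"wx": 0,"wy": 0,"wz": 0},
  {"gripper": -1,"x": 40,"y": -24,"z": 0,"wx": 0,"wy": 0,"wz": 0},
  {"gripper": -1,"x": 40,"y": -24,"z": 0,"wx": 0,"wy": 0,"wz": 0},
  {"gripper": -1,"x": 40,"y": -24,"z": 0,"wx": 0,"wy": 0,"wz": 0},
])

```text
clock: 1.1
eef_pos: [0.5054, -0.306, 0.2159]
ee_rot: [[0.961, 0.276, -0.0], [0.276, -0.961, 0.0], [-0.0, -0.0, -1.0]]
contact_force: [0.2, -1.5, 0.6]
finger_gap: 0.0001
finger_force: 0.0
```

>>> step_arm([
  {"gripper": -1,"x": 0,"y": 0,"z": 0,"wx": 0,"wy": 0,"wz": 7.6},
  {"gripper": -1,"x": 0,"y": 0,"z": 0,"wx": 0,"wy": 0,"wz": 7.6},
  {"gripper": -1,"x": 0,"y": 0,"z": 0,"wx": 0,"wy": 0,"wz": 7.6},
  {"gripper": -1,"x": 0,"y": 0,"z": 0,"wx": 0,"wy": 0,"wz": 7.6},
  {"gripper": -1,"x": 0,"y": 0,"z": 0,"wx": 0,"wy": 0,"wz": 7.6},
  {"gripper": -1,"x": 0,"y": 0,"z": 0,"wx": 0,"wy": 0,"wz": 0},
  {"gripper": -1,"x": 0,"y": 0,"z": 0,"wx": 0,"wy": 0,"wz": 0},
  {"gripper": -1,"x": 0,"y": 0,"z": 0,"wx": 0,"wy": 0,"wz": 0},
  {"gripper": -1,"x": 0,"y": 0,"z": 0,"wx": 0,"wy": 0,"wz": 0},
  {"gripper": -1,"x": 0,"y": 0,"z": 0,"wx": 0,"wy": 0,"wz": 0},
])

```text
clock: 2.1
eef_pos: [0.5045, -0.3077, 0.216]
ee_rot: [[0.928, -0.373, -0.0], [-0.373, -0.928, 0.0], [-0.0, -0.0, -1.0]]
contact_force: [-0.5, -0.1, 0.4]
finger_gap: -0.0001
finger_force: 0.0
```

```bash
cat >> h.py <<'E'
A=-.3854; C=np.array([[np.cos(A),-np.sin(A),0],[np.sin(A),np.cos(A),0],[0,0,1]]); O=np.array([.5157,.0715,0])
def go(target):  # target TCP in cradle mm -> tool shift mm
    s=arm.sense(); R=np.array(s["ee_rot"]); p=np.array(s["eef_pos"])
    print("t",s["clock"],"tcp cradle",((p-O)@C*1e3).round(1),"F cradle",(np.array(s["contact_force"])@C).round(1))
    print("yaw err deg",np.degrees(np.arctan2(R[1,0],R[0,0])-A).round(2),"toolz",R[:,2].round(3),"world",p.round(3))
    print("shift",((C@(np.array(target)/1e3)+O-p)@R*1e3).round(1),"q",np.round(s["joint_positions"],2))
E
python3 -c "
from h import *
go([-98,0,150])"
```

```text
t 2.1 tcp cradle [ 132.2 -355.6  216. ] F cradle [-0.5 -0.3  0.4]
yaw err deg 0.17 toolz [-0.  0. -1.] world [ 0.504 -0.308  0.216]
shift [-229.1 -356.3   66.1] q [ 0.45  0.29 -0.02  1.8   0.01  1.05 -1.52]
```

>>> step_arm([
  {"gripper": -1,"x": -23,"y": -35.5,"z": 0,"wx": 0,"wy": 0,"wz": 0},
  {"gripper": -1,"x": -23,"y": -35.5,"z": 0,"wx": 0,"wy": 0,"wz": 0},
  {"gripper": -1,"x": -23,"y": -35.5,"z": 6,"wx": 0,"wy": 0,"wz": 0},
  {"gripper": -1,"x": -23,"y": -35.5,"z": 10,"wx": 0,"wy": 0,"wz": 0},
  {"gripper": -1,"x": -23,"y": -35.5,"z": 10,"wx": 0,"wy": 0,"wz": 0},
  {"gripper": -1,"x": -23,"y": -35.5,"z": 10,"wx": 0,"wy": 0,"wz": 0},
  {"gripper": -1,"x": -23,"y": -35.5,"z": 10,"wx": 0,"wy": 0,"wz": 0},
  {"gripper": -1,"x": -23,"y": -35.5,"z": 10,"wx": 0,"wy": 0,"wz": 0},
  {"gripper": -1,"x": -23,"y": -35.5,"z": 10,"wx": 0,"wy": 0,"wz": 0},
  {"gripper": -1,"x": -23,"y": -35.5,"z": 0,"wx": 0,"wy": 0,"wz": 0},
])

```text
clock: 3.1
eef_pos: [0.423, 0.109, 0.1493]
ee_rot: [[0.928, -0.374, -0.001], [-0.374, -0.928, -0.0], [-0.001, 0.001, -1.0]]
contact_force: [0.7, -0.7, 0.4]
finger_gap: 0.0
finger_force: 0.0
```

```bash
python3 -c "
from h import *
go([-98,0,35])"
```

```text
t 3.1 tcp cradle [-1.000e+02 -1.000e-01  1.493e+02] F cradle [ 0.9 -0.4  0.4]
yaw err deg 0.14 toolz [-0.001 -0.    -1.   ] world [0.423 0.109 0.149]
shift [  2.1  -0.2 114.3] q [-0.08  0.14 -0.34  2.17  0.06  0.85 -2.41]
```

>>> step_arm([
  {"gripper": -1,"x": 0,"y": 0,"z": 16,"wx": 0,"wy": 0,"wz": 0},
  {"gripper": -1,"x": 0,"y": 0,"z": 16,"wx": 0,"wy": 0,"wz": 0},
  {"gripper": -1,"x": 0,"y": 0,"z": 16,"wx": 0,"wy": 0,"wz": 0},
  {"gripper": -1,"x": 0,"y": 0,"z": 16,"wx": 0,"wy": 0,"wz": 0},
  {"gripper": -1,"x": 0,"y": 0,"z": 16,"wx": 0,"wy": 0,"wz": 0},
  {"gripper": -1,"x": 0,"y": 0,"z": 16,"wx": 0,"wy": 0,"wz": 0},
  {"gripper": -1,"x": 0,"y": 0,"z": 10,"wx": 0,"wy": 0,"wz": 0},
  {"gripper": -1,"x": 0,"y": 0,"z": 7,"wx": 0,"wy": 0,"wz": 0},
  {"gripper": -1,"x": 0,"y": 0,"z": 0,"wx": 0,"wy": 0,"wz": 0},
  {"gripper": -1,"x": 0,"y": 0,"z": 0,"wx": 0,"wy": 0,"wz": 0},
])

```text
clock: 4.1
eef_pos: [0.4243, 0.1078, 0.0374]
ee_rot: [[0.927, -0.374, 0.0], [-0.374, -0.927, 0.0], [0.0, -0.0, -1.0]]
contact_force: [-0.3, -1.0, -0.5]
finger_gap: 0.0001
finger_force: 0.0
```

```bash
python3 - <<'E'
from h import *
go([-51,0,35])
im=snap("side","pics/side1.png")[195:295,180:310]
cv2.imwrite("pics/side1c.png",cv2.resize(im,None,fx=6,fy=6,interpolation=2)[:,:,::-1])
E
```

```text
t 4.1 tcp cradle [-98.3  -0.8  37.4] F cradle [ 0.1 -1.  -0.5]
yaw err deg 0.12 toolz [ 0.  0. -1.] world [0.424 0.108 0.037]
shift [47.3 -0.7  2.4] q [-0.13  0.33 -0.31  2.25  0.18  0.58 -2.52]
```

View pics/side1c.png

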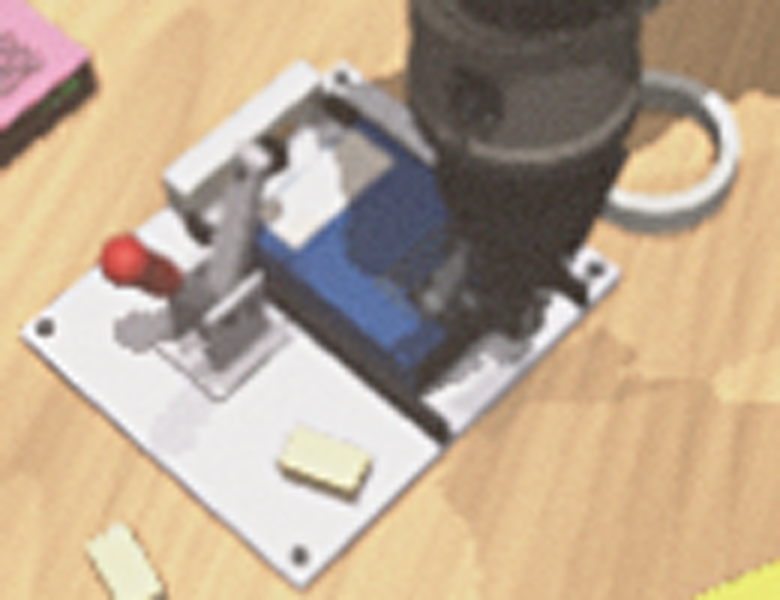

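The fingertips are down between the rails in front of the module's black front face, at about (500,310) in the crop, and nothing has been disturbed. Now I push.

>>> step_arm([
  {"gripper": -1,"x": 4,"y": 0,"z": 2,"wx": 0,"wy": 0,"wz": 0},
  {"gripper": -1,"x": 4,"y": 0,"z": 0,"wx": 0,"wy": 0,"wz": 0},
  {"gripper": -1,"x": 4,"y": 0,"z": 0,"wx": 0,"wy": 0,"wz": 0},
  {"gripper": -1,"x": 4,"y": 0,"z": 0,"wx": 0,"wy": 0,"wz": 0},
  {"gripper": -1,"x": 4,"y": 0,"z": 0,"wx": 0,"wy": 0,"wz": 0},
  {"gripper": -1,"x": 4,"y": 0,"z": 0,"wx": 0,"wy": 0,"wz": 0},
  {"gripper": -1,"x": 4,"y": 0,"z": 0,"wx": 0,"wy": 0,"wz": 0},
  {"gripper": -1,"x": 4,"y": 0,"z": 0,"wx": 0,"wy": 0,"wz": 0},
  {"gripper": -1,"x": 4,"y": 0,"z": 0,"wx": 0,"wy": 0,"wz": 0},
  {"gripper": -1,"x": 4,"y": 0,"z": 0,"wx": 0,"wy": 0,"wz": 0},
])

```text
clock: 5.15
eef_pos: [0.4615, 0.0926, 0.0351]
ee_rot: [[0.927, -0.374, 0.0], [-0.374, -0.927, 0.0], [0.0, -0.0, -1.0]]
contact_force: [0.4, 0.4, -0.6]
finger_gap: -0.0003
finger_force: 0.0
```

```bash
python3 -c "
from h import *
go([-51,0,35])"
```

```text
t 5.15 tcp cradle [-58.1  -0.8  35.1] F cradle [ 0.2  0.5 -0.6]
yaw err deg 0.11 toolz [ 0.  0. -1.] world [0.462 0.093 0.035]
shift [ 7.1 -0.8  0.1] q [-0.08  0.37 -0.29  2.19  0.19  0.6  -2.47]
```

>>> step_arm([
  {"gripper": -1,"x": 1,"y": 0,"z": 0,"wx": 0,"wy": 0,"wz": 0},
  {"gripper": -1,"x": 1,"y": 0,"z": 0,"wx": 0,"wy": 0,"wz": 0},
  {"gripper": -1,"x": 1,"y": 0,"z": 0,"wx": 0,"wy": 0,"wz": 0},
  {"gripper": -1,"x": 1,"y": 0,"z": 0,"wx": 0,"wy": 0,"wz": 0},
  {"gripper": -1,"x": 1,"y": 0,"z": 0,"wx": 0,"wy": 0,"wz": 0},
  {"gripper": -1,"x": 1,"y": 0,"z": 0,"wx": 0,"wy": 0,"wz": 0},
  {"gripper": -1,"x": 0.5,"y": 0,"z": 0,"wx": 0,"wy": 0,"wz": 0},
  {"gripper": -1,"x": 0,"y": 0,"z": 0,"wx": 0,"wy": 0,"wz": 0},
  {"gripper": -1,"x": 0,"y": 0,"z": 0,"wx": 0,"wy": 0,"wz": 0},
  {"gripper": -1,"x": 0,"y": 0,"z": 0,"wx": 0,"wy": 0,"wz": 0},
])

```text
clock: 6.15
eef_pos: [0.4672, 0.0903, 0.0351]
ee_rot: [[0.927, -0.374, 0.0], [-0.374, -0.927, 0.0], [-0.0, -0.0, -1.0]]
contact_force: [-0.3, -0.8, -0.8]
finger_gap: -0.0001
finger_force: 0.0
```

```bash
python3 - <<'E'
from h import *
go([-51,0,35])
im=snap("side","pics/side2.png")[195:295,180:310]
im2=snap("top","pics/top2.png")[145:245,155:270]
cv2.imwrite("pics/side2c.png",np.hstack([cv2.resize(i,None,fx=3.2,fy=3.2,interpolation=2) for i in(im,im2)])[:,:,::-1])
E
```

```text
t 6.15 tcp cradle [-52.   -0.8  35.1] F cradle [ 0.  -0.8 -0.8]
yaw err deg 0.11 toolz [ 0.  0. -1.] world [0.467 0.09  0.035]
shift [ 1.  -0.8  0.1] q [-0.08  0.38 -0.29  2.18  0.19  0.61 -2.46]
```

View pics/side2c.png

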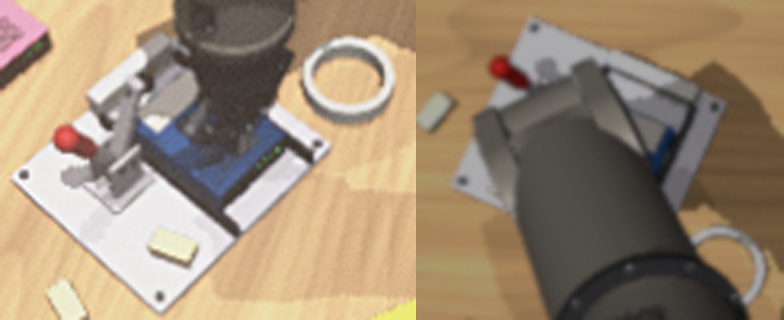

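The module has not moved: its LEDs are still at side (264,243), and the fingers appear beyond its front edge. I'll check where the tip should project.

```bash
python3 - <<'E'
from h import *
s=arm.sense();p=np.array(s["eef_pos"]);print(arm.tip_reach,s["finger_gap"])
for dz in(0,.011,-.03): print(dz,(proj("side",p-[0,0,dz])-[180,195])*3.2, proj("side",p-[0,0,dz]))
for P in([-73,45,44],[-73,-45,44],[-73,0,44],[-73,0,12],[-100,47,28]): print(P,(proj("side",C@(np.array(P)/1e3)+O)-[180,195])*3.2)
a=cv2.imread("pics/side1.png")[205:265,215:300];b=cv2.imread("pics/side2.png")[205:265,215:300]
cv2.imwrite("pics/cmp.png",cv2.resize(np.hstack([a,b]),None,fx=4.6,fy=8,interpolation=2) if 0 else np.vstack([cv2.resize(i,None,fx=5,fy=5,interpolation=2) for i in(a,b)]))
E
```

```text
0.011 0.0002359041856739655
0 [[234.97381817 153.68936654]] [[253.42931818 243.02792704]]
0.011 [[235.17872797 159.87579284]] [[253.49335249 244.96118526]]
-0.03 [[234.39852823 136.28883457]] [[253.24954007 237.5902608 ]]
[-73, 45, 44] [[216.958799  195.0494035]]
[-73, -45, 44] [[284.17624587 131.16521537]]
[-73, 0, 44] [[251.20587501 162.53265737]]
[-73, 0, 12] [[251.42131246 180.30318629]]
[-100, 47, 28] [[238.05297866 223.38282295]]
```

View pics/cmp.png

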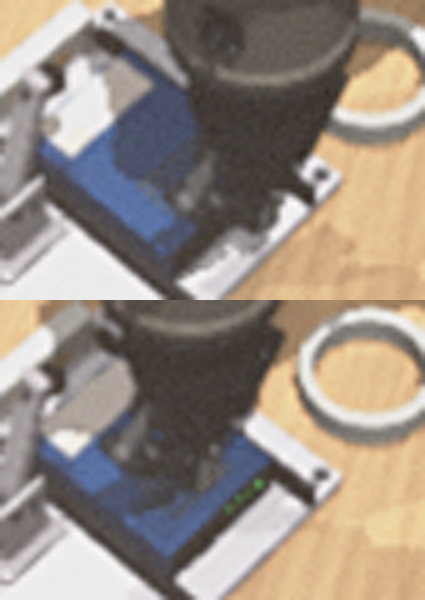

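```bash
python3 - <<'E'
from h import *
s0=cv2.imread("pics/side0.png").astype(int)
for f,x in(("side1",-98.3),("side2",-52)):
    for z in(12,26,37,60,90): print(f,z,proj("side",C@(np.array([x,-.8,z])/1e3)+O).round(1)[0])
    a=cv2.imread(f"pics/{f}.png").astype(int); g=a.sum(2)//3; r0,c0=(228,245)
    print("gray, cols",c0,"..");
    for r in range(230,262,2): print(r,g[r,c0:c0+36:2])
E
```

```text
side1 12 [265.1 256.2]
side1 26 [265.2 253.9]
side1 37 [265.2 252. ]
side1 60 [265.3 247.9]
side1 90 [265.4 242.4]
gray, cols 245 ..
230 [86 86 87 89 81 65 51 61 59 60 59 54 57 64 60 59 52 60]
232 [ 89  89  86  88  85  69  59  65  62  65  60  60  57  60  58  62  58 156]
234 [ 88  85  90  79  84  69  64  58  63  62  65  63  64  64  60  57  82 189]
236 [ 86  89  82  86  73  72  87  67  59  61  62  63  51  61  58  56 197 193]
238 [ 86  75  84  85  83 105  86  72  61  57  59  59  61  58  78 142 230 190]
240 [ 84  83  87  81 109 106  83  64  65  62  62  66  60  58  58 165 178  95]
242 [109  85  88  77 107  97  74  64  62  60  60  57  60  61  53  57 102 235]
244 [110  94  81 139 113  81 105  77  66  69  64  63  85 127 189  64  74 186]
246 [123 120  92 112 106  72  74  79  64  68  61  68  75 202 241 230 116 161]
248 [122 121 111  87  70  69  66  66  64  67  65  95  76 228 238 188 156 191]
250 [126 113  94  87  92  69  66  62  89  92  59  88 155 238 179 168 178 162]
252 [108  91  91  89  71  62  63 108 149 149 135 135 231 178 165 180 173 160]
254 [ 82 103  92  67  66  63 113 155 200 154 130 
[... 943 characters left out ...]
44 [ 77  72  71  97  87  99 104 101  76  77  63 153 216 214 192  72  78 190]
246 [ 75  89  97  91  96 101 103  81  79  66 164 213 209 220 226 202 114 161]
248 [102 100  92 106 107 113  83  65  63 171 216 208 214 213 214 167 158 192]
250 [103 105 105 108 113  79  62  59 172 211 209 213 212 221 167 156 175 175]
252 [111 102 106 114  85  56  69 199 230 225 226 225 229 176 165 187 187 176]
254 [ 85 107 117  77  63  59 180 230 222 227 226 231 173 170 180 189 187 181]
256 [ 81  85  78  64  74 194 231 225 225 227 230 152 161 178 184 189 182 185]
258 [ 76  76  72  81 204 229 224 227 227 232 161 156 178 178 191 185 184 185]
260 [ 69  76  81 229 226 224 226 226 228 160 157 171 182 183 192 185 182 186]
```

The fingers look 15–20 mm higher than the TCP reading suggests. I'll back off and feel for the plate to get the true tip height.

>>> step_arm([
  {"gripper": -1,"x": 0,"y": 0,"z": -10,"wx": 0,"wy": 0,"wz": 0},
  {"gripper": -1,"x": -8,"y": 0,"z": 0,"wx": 0,"wy": 0,"wz": 0},
  {"gripper": -1,"x": -8,"y": 0,"z": 0,"wx": 0,"wy": 0,"wz": 0},
  {"gripper": -1,"x": -8,"y": 0,"z": 0,"wx": 0,"wy": 0,"wz": 0},
  {"gripper": -1,"x": -8,"y": 0,"z": 0,"wx": 0,"wy": 0,"wz": 0},
  {"gripper": -1,"x": -8,"y": 0,"z": 0,"wx": 0,"wy": 0,"wz": 0},
  {"gripper": -1,"x": -2,"y": 0,"z": 0,"wx": 0,"wy": 0,"wz": 0},
  {"gripper": -1,"x": 0,"y": 0,"z": 5,"wx": 0,"wy": 0,"wz": 0},
  {"gripper": -1,"x": 0,"y": 0,"z": 5,"wx": 0,"wy": 0,"wz": 0},
  {"gripper": -1,"x": 0,"y": 0,"z": 0,"wx": 0,"wy": 0,"wz": 0},
])

```text
clock: 7.25
eef_pos: [0.4281, 0.1058, 0.0342]
ee_rot: [[0.927, -0.374, -0.001], [-0.374, -0.927, -0.0], [-0.001, 0.001, -1.0]]
contact_force: [0.3, -0.4, 0.2]
finger_gap: 0.0002
finger_force: 0.0
```

>>> step_arm([
  {"gripper": -1,"x": 0,"y": 0,"z": 1,"wx": 0,"wy": 0,"wz": 0},
  {"gripper": -1,"x": 0,"y": 0,"z": 1,"wx": 0,"wy": 0,"wz": 0},
  {"gripper": -1,"x": 0,"y": 0,"z": 1,"wx": 0,"wy": 0,"wz": 0},
  {"gripper": -1,"x": 0,"y": 0,"z": 1,"wx": 0,"wy": 0,"wz": 0},
  {"gripper": -1,"x": 0,"y": 0,"z": 1,"wx": 0,"wy": 0,"wz": 0},
  {"gripper": -1,"x": 0,"y": 0,"z": 1,"wx": 0,"wy": 0,"wz": 0},
  {"gripper": -1,"x": 0,"y": 0,"z": 1,"wx": 0,"wy": 0,"wz": 0},
  {"gripper": -1,"x": 0,"y": 0,"z": 1,"wx": 0,"wy": 0,"wz": 0},
  {"gripper": -1,"x": 0,"y": 0,"z": 1,"wx": 0,"wy": 0,"wz": 0},
  {"gripper": -1,"x": 0,"y": 0,"z": 0,"wx": 0,"wy": 0,"wz": 0},
])

```text
clock: 8.25
eef_pos: [0.4282, 0.106, 0.0259]
ee_rot: [[0.927, -0.374, -0.0], [-0.374, -0.927, 0.0], [-0.0, 0.0, -1.0]]
contact_force: [0.8, 0.2, 0.1]
finger_gap: 0.0
finger_force: 0.0
```

```bash
python3 - <<'E'
from h import *
go([-98,0,35])
a=snap("side","pics/side3.png")[205:265,215:300]; b=snap("top","pics/top3.png")[145:245,155:270]
cv2.imwrite("pics/c3.png",np.hstack([cv2.resize(a,(500,353),interpolation=2)]) [:,:,::-1])
E
```

```text
t 8.25 tcp cradle [-94.   -1.   25.9] F cradle [0.7 0.5 0.1]
yaw err deg 0.11 toolz [-0.  0. -1.] world [0.428 0.106 0.026]
shift [-4.  -1.  -9.1] q [-0.13  0.36 -0.3   2.25  0.2   0.56 -2.53]
```

View pics/c3.png

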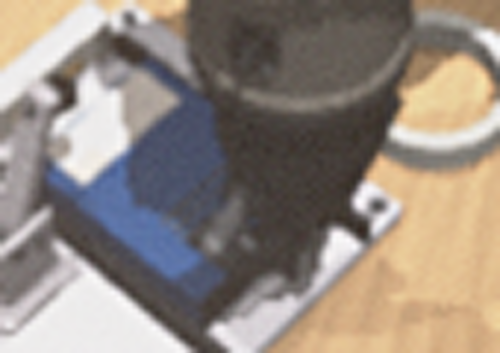

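No contact yet. The tip is near side (266,252). I'll keep feeling downward in 1 mm steps.

>>> step_arm([
  {"gripper": -1,"x": 0,"y": 0,"z": 1,"wx": 0,"wy": 0,"wz": 0},
  {"gripper": -1,"x": 0,"y": 0,"z": 1,"wx": 0,"wy": 0,"wz": 0},
  {"gripper": -1,"x": 0,"y": 0,"z": 1,"wx": 0,"wy": 0,"wz": 0},
  {"gripper": -1,"x": 0,"y": 0,"z": 1,"wx": 0,"wy": 0,"wz": 0},
  {"gripper": -1,"x": 0,"y": 0,"z": 0,"wx": 0,"wy": 0,"wz": 0},
  {"gripper": -1,"x": 0,"y": 0,"z": 0,"wx": 0,"wy": 0,"wz": 0},
  {"gripper": -1,"x": 0,"y": 0,"z": 0,"wx": 0,"wy": 0,"wz": 0},
  {"gripper": -1,"x": 0,"y": 0,"z": 0,"wx": 0,"wy": 0,"wz": 0},
  {"gripper": -1,"x": 0,"y": 0,"z": 0,"wx": 0,"wy": 0,"wz": 0},
  {"gripper": -1,"x": 0,"y": 0,"z": 0,"wx": 0,"wy": 0,"wz": 0},
])

```text
clock: 9.35
eef_pos: [0.4283, 0.106, 0.0221]
ee_rot: [[0.927, -0.374, 0.0], [-0.374, -0.927, 0.0], [0.0, -0.0, -1.0]]
contact_force: [-0.1, -0.4, -0.3]
finger_gap: 0.0001
finger_force: 0.0
```

>>> step_arm([
  {"gripper": -1,"x": 0,"y": 0,"z": 1,"wx": 0,"wy": 0,"wz": 0},
  {"gripper": -1,"x": 0,"y": 0,"z": 0,"wx": 0,"wy": 0,"wz": 0},
  {"gripper": -1,"x": 0,"y": 0,"z": 1,"wx": 0,"wy": 0,"wz": 0},
  {"gripper": -1,"x": 0,"y": 0,"z": 0,"wx": 0,"wy": 0,"wz": 0},
  {"gripper": -1,"x": 0,"y": 0,"z": 1,"wx": 0,"wy": 0,"wz": 0},
  {"gripper": -1,"x": 0,"y": 0,"z": 0,"wx": 0,"wy": 0,"wz": 0},
  {"gripper": -1,"x": 0,"y": 0,"z": 1,"wx": 0,"wy": 0,"wz": 0},
  {"gripper": -1,"x": 0,"y": 0,"z": 0,"wx": 0,"wy": 0,"wz": 0},
  {"gripper": -1,"x": 0,"y": 0,"z": 0,"wx": 0,"wy": 0,"wz": 0},
  {"gripper": -1,"x": 0,"y": 0,"z": 0,"wx": 0,"wy": 0,"wz": 0},
])

```text
clock: 10.35
eef_pos: [0.4283, 0.106, 0.0181]
ee_rot: [[0.927, -0.374, 0.0], [-0.374, -0.927, 0.0], [0.0, -0.0, -1.0]]
contact_force: [0.6, -0.5, 0.9]
finger_gap: 0.0001
finger_force: 0.0
```

>>> step_arm([
  {"gripper": -1,"x": 0,"y": 0,"z": 1,"wx": 0,"wy": 0,"wz": 0},
  {"gripper": -1,"x": 0,"y": 0,"z": 1,"wx": 0,"wy": 0,"wz": 0},
  {"gripper": -1,"x": 0,"y": 0,"z": 1,"wx": 0,"wy": 0,"wz": 0},
  {"gripper": -1,"x": 0,"y": 0,"z": 1,"wx": 0,"wy": 0,"wz": 0},
  {"gripper": -1,"x": 0,"y": 0,"z": 0,"wx": 0,"wy": 0,"wz": 0},
  {"gripper": -1,"x": 0,"y": 0,"z": 0,"wx": 0,"wy": 0,"wz": 0},
  {"gripper": -1,"x": 0,"y": 0,"z": 0,"wx": 0,"wy": 0,"wz": 0},
  {"gripper": -1,"x": 0,"y": 0,"z": 0,"wx": 0,"wy": 0,"wz": 0},
  {"gripper": -1,"x": 0,"y": 0,"z": 0,"wx": 0,"wy": 0,"wz": 0},
  {"gripper": -1,"x": 0,"y": 0,"z": 0,"wx": 0,"wy": 0,"wz": 0},
])

```text
clock: 11.35
eef_pos: [0.4283, 0.106, 0.0141]
ee_rot: [[0.927, -0.374, 0.0], [-0.374, -0.927, 0.0], [0.0, -0.0, -1.0]]
contact_force: [-0.6, -0.6, -0.2]
finger_gap: 0.0003
finger_force: 0.0
```

```bash
python3 - <<'E'
from h import *
go([-51,0,15])
a=snap("side","pics/side4.png")[205:265,215:300]
cv2.imwrite("pics/c4.png",cv2.resize(a,None,fx=9,fy=9,interpolation=2)[:,:,::-1])
E
```

```text
t 11.35 tcp cradle [-94.   -0.9  14.1] F cradle [-0.3 -0.8 -0.2]
yaw err deg 0.11 toolz [ 0.  0. -1.] world [0.428 0.106 0.014]
shift [43.  -0.8 -0.9] q [-0.14  0.38 -0.29  2.26  0.21  0.53 -2.55]
```

View pics/c4.png

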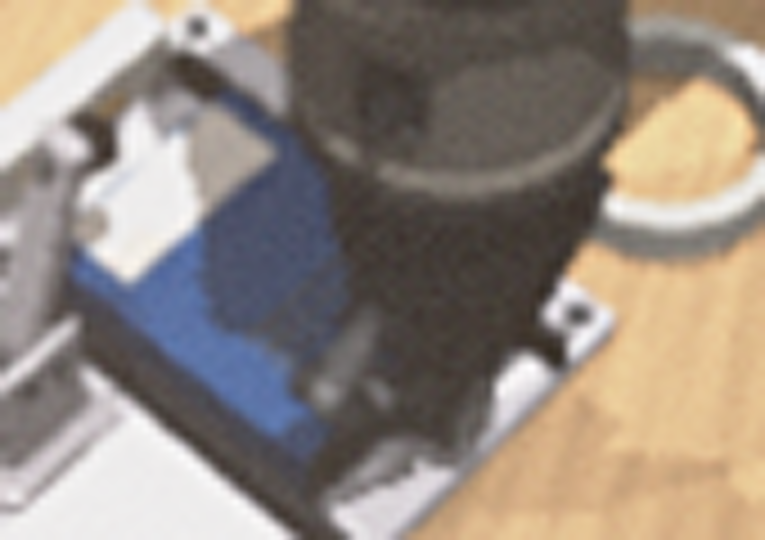

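The tip appears at about side (265,255), ahead of the front face and roughly 20 mm above the bench. So the reading is biased in z. Pushing at this height.

>>> step_arm([
  {"gripper": -1,"x": 3,"y": 0,"z": 0,"wx": 0,"wy": 0,"wz": 0},
  {"gripper": -1,"x": 3,"y": 0,"z": 0,"wx": 0,"wy": 0,"wz": 0},
  {"gripper": -1,"x": 3,"y": 0,"z": 0,"wx": 0,"wy": 0,"wz": 0},
  {"gripper": -1,"x": 3,"y": 0,"z": 0,"wx": 0,"wy": 0,"wz": 0},
  {"gripper": -1,"x": 3,"y": 0,"z": 0,"wx": 0,"wy": 0,"wz": 0},
  {"gripper": -1,"x": 3,"y": 0,"z": 0,"wx": 0,"wy": 0,"wz": 0},
  {"gripper": -1,"x": 3,"y": 0,"z": 0,"wx": 0,"wy": 0,"wz": 0},
  {"gripper": -1,"x": 3,"y": 0,"z": 0,"wx": 0,"wy": 0,"wz": 0},
  {"gripper": -1,"x": 3,"y": 0,"z": 0,"wx": 0,"wy": 0,"wz": 0},
  {"gripper": -1,"x": 3,"y": 0,"z": 0,"wx": 0,"wy": 0,"wz": 0},
])

```text
clock: 12.4
eef_pos: [0.4556, 0.0948, 0.0139]
ee_rot: [[0.927, -0.374, -0.001], [-0.374, -0.927, -0.0], [-0.001, 0.001, -1.0]]
contact_force: [-5.0, 2.6, 4.7]
finger_gap: -0.0
finger_force: 2.8
```

```bash
python3 - <<'E'
from h import *
go([-51,0,15])
E
```

```text
t 12.4 tcp cradle [-64.5  -1.   13.9] F cradle [-5.6  0.5  4.7]
yaw err deg 0.13 toolz [-0.001 -0.    -1.   ] world [0.456 0.095 0.014]
shift [13.5 -1.  -1.1] q [-0.1   0.41 -0.28  2.21  0.21  0.55 -2.5 ]
```

>>> step_arm([
  {"gripper": -1,"x": 2,"y": 0,"z": 0,"wx": 0,"wy": 0,"wz": 0},
  {"gripper": -1,"x": 2,"y": 0,"z": 0,"wx": 0,"wy": 0,"wz": 0},
  {"gripper": -1,"x": 2,"y": 0,"z": 0,"wx": 0,"wy": 0,"wz": 0},
  {"gripper": -1,"x": 1,"y": 0,"z": 0,"wx": 0,"wy": 0,"wz": 0},
  {"gripper": -1,"x": 1,"y": 0,"z": 0,"wx": 0,"wy": 0,"wz": 0},
  {"gripper": -1,"x": 1,"y": 0,"z": 0,"wx": 0,"wy": 0,"wz": 0},
  {"gripper": -1,"x": 0,"y": 0,"z": 0,"wx": 0,"wy": 0,"wz": 0},
  {"gripper": -1,"x": 0,"y": 0,"z": 0,"wx": 0,"wy": 0,"wz": 0},
  {"gripper": -1,"x": 0,"y": 0,"z": 0,"wx": 0,"wy": 0,"wz": 0},
  {"gripper": -1,"x": 0,"y": 0,"z": 0,"wx": 0,"wy": 0,"wz": 0},
])

```text
clock: 13.4
eef_pos: [0.4647, 0.0914, 0.0141]
ee_rot: [[0.927, -0.374, 0.0], [-0.374, -0.927, 0.0], [0.0, -0.0, -1.0]]
contact_force: [0.2, -0.4, -0.9]
finger_gap: -0.0001
finger_force: 0.1
```

```bash
python3 - <<'E'
from h import *
go([-51,0,15])
E
```

```text
t 13.4 tcp cradle [-54.7  -0.8  14.1] F cradle [ 0.4 -0.3 -0.9]
yaw err deg 0.1 toolz [ 0.  0. -1.] world [0.465 0.091 0.014]
shift [ 3.7 -0.8 -0.9] q [-0.09  0.42 -0.28  2.19  0.21  0.56 -2.48]
```

>>> step_arm([
  {"gripper": -1,"x": 1,"y": 0,"z": 0,"wx": 0,"wy": 0,"wz": 0},
  {"gripper": -1,"x": 1,"y": 0,"z": 0,"wx": 0,"wy": 0,"wz": 0},
  {"gripper": -1,"x": 1,"y": 0,"z": 0,"wx": 0,"wy": 0,"wz": 0},
  {"gripper": -1,"x": 1,"y": 0,"z": 0,"wx": 0,"wy": 0,"wz": 0},
  {"gripper": -1,"x": 0.5,"y": 0,"z": 0,"wx": 0,"wy": 0,"wz": 0},
  {"gripper": -1,"x": 0.5,"y": 0,"z": 0,"wx": 0,"wy": 0,"wz": 0},
  {"gripper": -1,"x": 0.5,"y": 0,"z": 0,"wx": 0,"wy": 0,"wz": 0},
  {"gripper": -1,"x": 0.5,"y": 0,"z": 0,"wx": 0,"wy": 0,"wz": 0},
  {"gripper": -1,"x": 0.5,"y": 0,"z": 0,"wx": 0,"wy": 0,"wz": 0},
  {"gripper": -1,"x": 0.5,"y": 0,"z": 0,"wx": 0,"wy": 0,"wz": 0},
])

```text
clock: 14.4
eef_pos: [0.468, 0.0899, 0.0139]
ee_rot: [[0.928, -0.373, -0.005], [-0.373, -0.928, -0.0], [-0.004, 0.002, -1.0]]
contact_force: [-24.6, 11.3, 23.7]
finger_gap: -0.0
finger_force: 13.3
```

```bash
python3 - <<'E'
from h import *
go([-51,0,15])
a=snap("side","pics/side5.png")[205:265,215:300]
cv2.imwrite("pics/c5.png",cv2.resize(a,None,fx=9,fy=9,interpolation=2)[:,:,::-1])
E
```

```text
t 14.4 tcp cradle [-51.1  -0.9  13.9] F cradle [-27.1   1.2  23.7]
yaw err deg 0.21 toolz [-0.005 -0.    -1.   ] world [0.468 0.09  0.014]
shift [ 0.1 -0.9 -1.1] q [-0.09  0.42 -0.28  2.18  0.21  0.57 -2.47]
```

The stop was felt at TCP x = -51.1 mm, which is the predicted home position. Backing off and rising.

>>> step_arm([
  {"gripper": -1,"x": -5,"y": 0,"z": 0,"wx": 0,"wy": 0,"wz": 0},
  {"gripper": -1,"x": -12,"y": 0,"z": 0,"wx": 0,"wy": 0,"wz": 0},
  {"gripper": -1,"x": -12,"y": 0,"z": 0,"wx": 0,"wy": 0,"wz": 0},
  {"gripper": -1,"x": -5,"y": 0,"z": -20,"wx": 0,"wy": 0,"wz": 0},
  {"gripper": -1,"x": 0,"y": 0,"z": -40,"wx": 0,"wy": 0,"wz": 0},
  {"gripper": -1,"x": 0,"y": 0,"z": -40,"wx": 0,"wy": 0,"wz": 0},
  {"gripper": -1,"x": 0,"y": 0,"z": -40,"wx": 0,"wy": 0,"wz": 0},
  {"gripper": -1,"x": 0,"y": 0,"z": -40,"wx": 0,"wy": 0,"wz": 0},
  {"gripper": -1,"x": 0,"y": 0,"z": -30,"wx": 0,"wy": 0,"wz": 0},
  {"gripper": -1,"x": 0,"y": 0,"z": 0,"wx": 0,"wy": 0,"wz": 0},
])

```text
clock: 15.45
eef_pos: [0.4407, 0.1022, 0.2278]
ee_rot: [[0.927, -0.374, 0.006], [-0.374, -0.927, 0.001], [0.006, -0.003, -1.0]]
contact_force: [-0.0, 0.6, -0.4]
finger_gap: -0.0002
finger_force: 0.0
```

```bash
python3 - <<'E'
from h import *
go([20,175,220])
a=snap("side","pics/side6.png")[195:295,180:310]
cv2.imwrite("pics/c6.png",cv2.resize(a,None,fx=6,fy=6,interpolation=2)[:,:,::-1])
for n,x in(("old",-73),("home",-40)):
    for y in(45,-45): print(n,y,proj("side",C@(np.array([x,y,40])/1e3)+O).round(1)[0])
E
```

```text
t 15.45 tcp cradle [-81.1   0.3 227.8] F cradle [-0.3  0.5 -0.4]
yaw err deg 0.1 toolz [ 0.006  0.001 -1.   ] world [0.441 0.102 0.228]
shift [ 101.4 -174.5    8.9] q [-0.03  0.06 -0.35  2.06  0.03  1.02 -2.35]
old 45 [247.8 256.6]
old -45 [268.8 236.7]
home 45 [239.5 249.8]
home -45 [260.5 230.4]
```

View pics/c6.png

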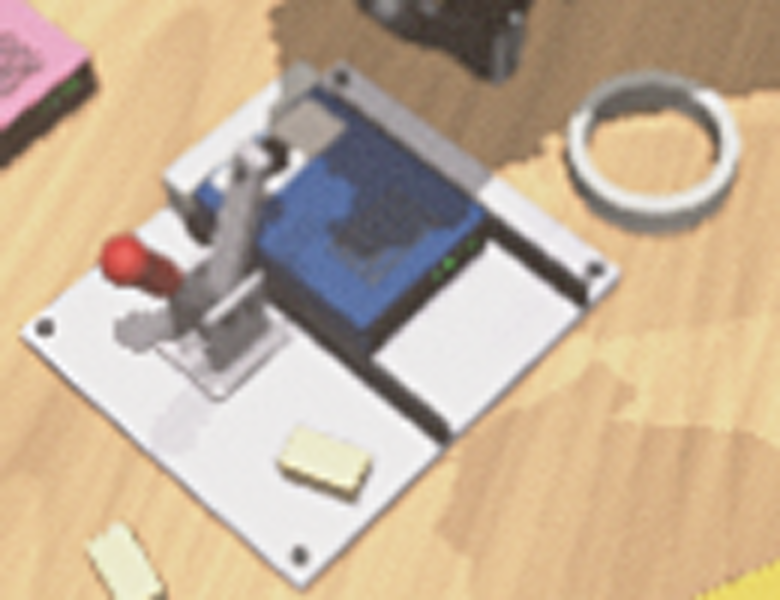

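The module is home and square: its front corners are at side (240.5,250) and (261,230), against predictions of (239.5,250) and (260.5,230). Nothing else moved. Next, the far side of the knob.

>>> step_arm([
  {"gripper": -1,"x": 12.5,"y": -22,"z": 0,"wx": 0,"wy": 0,"wz": 0},
  {"gripper": -1,"x": 12.5,"y": -22,"z": 0,"wx": 0,"wy": 0,"wz": 0},
  {"gripper": -1,"x": 12.5,"y": -22,"z": 0,"wx": 0,"wy": 0,"wz": 0},
  {"gripper": -1,"x": 12.5,"y": -22,"z": 0,"wx": 0,"wy": 0,"wz": 0},
  {"gripper": -1,"x": 12.5,"y": -22,"z": 0,"wx": 0,"wy": 0,"wz": 0},
  {"gripper": -1,"x": 12.5,"y": -22,"z": 0,"wx": 0,"wy": 0,"wz": 0},
  {"gripper": -1,"x": 12.5,"y": -22,"z": 0,"wx": 0,"wy": 0,"wz": 0},
  {"gripper": -1,"x": 12.5,"y": -21,"z": 0,"wx": 0,"wy": 0,"wz": 0},
  {"gripper": -1,"x": 0,"y": 0,"z": 0,"wx": 0,"wy": 0,"wz": 0},
  {"gripper": -1,"x": 0,"y": 0,"z": 0,"wx": 0,"wy": 0,"wz": 0},
])

```text
clock: 16.5
eef_pos: [0.5966, 0.2265, 0.2222]
ee_rot: [[0.928, -0.373, -0.002], [-0.373, -0.928, -0.001], [-0.002, 0.002, -1.0]]
contact_force: [-0.3, -0.3, 0.2]
finger_gap: 0.0001
finger_force: 0.0
```

```bash
python3 - <<'E'
from h import *
go([20,175,106])
E
```

```text
t 16.5 tcp cradle [ 16.7 174.  222.2] F cradle [-0.2 -0.3  0.2]
yaw err deg 0.15 toolz [-0.002 -0.001 -1.   ] world [0.597 0.227 0.222]
shift [  3.5  -1.1 116.2] q [-0.19  0.39 -0.36  1.66  0.15  1.12 -2.54]
```

>>> step_arm([
  {"gripper": -1,"x": 3,"y": 0,"z": 20,"wx": 0,"wy": 0,"wz": 0},
  {"gripper": -1,"x": 0,"y": 0,"z": 20,"wx": 0,"wy": 0,"wz": 0},
  {"gripper": -1,"x": 0,"y": 0,"z": 20,"wx": 0,"wy": 0,"wz": 0},
  {"gripper": -1,"x": 0,"y": 0,"z": 20,"wx": 0,"wy": 0,"wz": 0},
  {"gripper": -1,"x": 0,"y": 0,"z": 20,"wx": 0,"wy": 0,"wz": 0},
  {"gripper": -1,"x": 0,"y": 0,"z": 16,"wx": 0,"wy": 0,"wz": 0},
  {"gripper": -1,"x": 0,"y": 0,"z": 0,"wx": 0,"wy": 0,"wz": 0},
  {"gripper": -1,"x": 0,"y": 4,"z": 0,"wx": 0,"wy": 0,"wz": 0},
  {"gripper": -1,"x": 0,"y": 4,"z": 0,"wx": 0,"wy": 0,"wz": 0},
  {"gripper": -1,"x": 0,"y": 4,"z": 0,"wx": 0,"wy": 0,"wz": 0},
])

```text
clock: 17.5
eef_pos: [0.5962, 0.2138, 0.109]
ee_rot: [[0.927, -0.374, 0.001], [-0.374, -0.927, 0.0], [0.001, -0.001, -1.0]]
contact_force: [0.9, -0.9, 0.1]
finger_gap: -0.0004
finger_force: 0.0
```

>>> step_arm([
  {"gripper": -1,"x": 0,"y": 3,"z": 0,"wx": 0,"wy": 0,"wz": 0},
  {"gripper": -1,"x": 0,"y": 3,"z": 0,"wx": 0,"wy": 0,"wz": 0},
  {"gripper": -1,"x": 0,"y": 3,"z": 0,"wx": 0,"wy": 0,"wz": 0},
  {"gripper": -1,"x": 0,"y": 3,"z": 0,"wx": 0,"wy": 0,"wz": 0},
  {"gripper": -1,"x": 0,"y": 3,"z": 0,"wx": 0,"wy": 0,"wz": 0},
  {"gripper": -1,"x": 0,"y": 3,"z": 0,"wx": 0,"wy": 0,"wz": 0},
  {"gripper": -1,"x": 0,"y": 0,"z": 0,"wx": 0,"wy": 0,"wz": 0},
  {"gripper": -1,"x": 0,"y": 0,"z": 0,"wx": 0,"wy": 0,"wz": 0},
  {"gripper": -1,"x": 0,"y": 0,"z": 0,"wx": 0,"wy": 0,"wz": 0},
  {"gripper": -1,"x": 0,"y": 0,"z": 0,"wx": 0,"wy": 0,"wz": 0},
])

```text
clock: 18.5
eef_pos: [0.5903, 0.1991, 0.1093]
ee_rot: [[0.928, -0.373, 0.003], [-0.373, -0.928, 0.002], [0.002, -0.003, -1.0]]
contact_force: [2.9, 6.2, 5.9]
finger_gap: -0.0003
finger_force: 3.5
```

```bash
cat >> h.py <<'E'
def knob(n,f):
    im=snap(n,f).astype(int); m=((im[...,0]>110)&(im[...,1]<75)&(im[...,2]<75)).astype(np.uint8)
    x0,y0=(185,205) if n=="side" else (165,150)
    k,_,st,ce=cv2.connectedComponentsWithStats(m[y0:y0+75,x0:x0+70])
    print(n,[(st[i,4],(ce[i]+[x0,y0]).round(1).tolist()) for i in range(1,k) if st[i,4]>5])
E
python3 - <<'E'
from h import *
go([20,110,106]); knob("side","pics/s7.png"); knob("top","pics/t7.png")
for yz in([127,137],[90,145],[49,135]):print(yz,[proj(n,C@(np.array([20]+yz)/1e3)+O).round(1)[0].tolist() for n in("side","top")])
E
```

```text
t 18.5 tcp cradle [ 21.2 146.3 109.3] F cradle [0.3 6.8 5.9]
yaw err deg 0.16 toolz [ 0.003  0.002 -1.   ] world [0.59  0.199 0.109]
shift [-1.3 36.3  3.2] q [-0.16  0.47 -0.34  1.81  0.2   0.89 -2.55]
side [(np.int32(50), [205.7, 237.9])]
top []
[127, 137] [[200.0, 237.9], [181.5, 166.0]]
[90, 145] [[209.8, 227.6], [191.9, 170.3]]
[49, 135] [[221.2, 220.4], [204.3, 176.2]]
```

Contact is on the knob at about 7 N, as described. Pushing on past the dead point.

>>> step_arm([
  {"gripper": -1,"x": 0,"y": 3,"z": 0,"wx": 0,"wy": 0,"wz": 0},
  {"gripper": -1,"x": 0,"y": 3,"z": 0,"wx": 0,"wy": 0,"wz": 0},
  {"gripper": -1,"x": 0,"y": 3,"z": 0,"wx": 0,"wy": 0,"wz": 0},
  {"gripper": -1,"x": 0,"y": 3,"z": 0,"wx": 0,"wy": 0,"wz": 0},
  {"gripper": -1,"x": 0,"y": 3,"z": 0,"wx": 0,"wy": 0,"wz": 0},
  {"gripper": -1,"x": 0,"y": 3,"z": 0,"wx": 0,"wy": 0,"wz": 0},
  {"gripper": -1,"x": 0,"y": 3,"z": 0,"wx": 0,"wy": 0,"wz": 0},
  {"gripper": -1,"x": 0,"y": 3,"z": 0,"wx": 0,"wy": 0,"wz": 0},
  {"gripper": -1,"x": 0,"y": 3,"z": 0,"wx": 0,"wy": 0,"wz": 0},
  {"gripper": -1,"x": 0,"y": 3,"z": 0,"wx": 0,"wy": 0,"wz": 0},
])

```text
clock: 19.6
eef_pos: [0.5776, 0.169, 0.1078]
ee_rot: [[0.927, -0.374, -0.001], [-0.374, -0.927, -0.0], [-0.0, 0.001, -1.0]]
contact_force: [-0.3, 0.4, -0.7]
finger_gap: 0.0
finger_force: 0.0
```

```bash
python3 - <<'E'
from h import *
go([20,100,106]); knob("side","pics/s8.png"); knob("top","pics/t8.png")
E
```

```text
t 19.6 tcp cradle [ 20.7 113.6 107.8] F cradle [-0.4  0.2 -0.7]
yaw err deg 0.1 toolz [-0.001 -0.    -1.   ] world [0.578 0.169 0.108]
shift [-0.7 13.6  1.8] q [-0.12  0.45 -0.34  1.85  0.19  0.88 -2.51]
side [(np.int32(51), [212.8, 231.8])]
top []
```

>>> step_arm([
  {"gripper": -1,"x": 0,"y": 3,"z": 0,"wx": 0,"wy": 0,"wz": 0},
  {"gripper": -1,"x": 0,"y": 3,"z": 0,"wx": 0,"wy": 0,"wz": 0},
  {"gripper": -1,"x": 0,"y": 3,"z": 0,"wx": 0,"wy": 0,"wz": 0},
  {"gripper": -1,"x": 0,"y": 3,"z": 0,"wx": 0,"wy": 0,"wz": 0},
  {"gripper": -1,"x": 0,"y": 2,"z": 0,"wx": 0,"wy": 0,"wz": 0},
  {"gripper": -1,"x": 0,"y": 0,"z": 0,"wx": 0,"wy": 0,"wz": 0},
  {"gripper": -1,"x": 0,"y": 0,"z": 0,"wx": 0,"wy": 0,"wz": 0},
  {"gripper": -1,"x": 0,"y": 0,"z": 0,"wx": 0,"wy": 0,"wz": 0},
  {"gripper": -1,"x": 0,"y": 0,"z": 0,"wx": 0,"wy": 0,"wz": 0},
  {"gripper": -1,"x": 0,"y": 0,"z": 0,"wx": 0,"wy": 0,"wz": 0},
])

```text
clock: 20.7
eef_pos: [0.5728, 0.1567, 0.1081]
ee_rot: [[0.927, -0.374, 0.0], [-0.374, -0.927, 0.0], [0.0, -0.0, -1.0]]
contact_force: [-0.4, -0.2, -0.2]
finger_gap: -0.0001
finger_force: 0.0
```

```bash
python3 - <<'E'
from h import *
go([20,100,106]); knob("side","pics/s9.png"); knob("top","pics/t9.png")
E
```

```text
t 20.7 tcp cradle [ 20.8 100.4 108.1] F cradle [-0.3 -0.4 -0.2]
yaw err deg 0.12 toolz [ 0.  0. -1.] world [0.573 0.157 0.108]
shift [-0.8  0.4  2.1] q [-0.1   0.43 -0.34  1.87  0.19  0.87 -2.49]
side [(np.int32(84), [219.8, 226.4])]
top []
```

No force now, and the knob has run ahead. Retreating to check.

>>> step_arm([
  {"gripper": -1,"x": 0,"y": -15,"z": 0,"wx": 0,"wy": 0,"wz": 0},
  {"gripper": -1,"x": 0,"y": -30,"z": 0,"wx": 0,"wy": 0,"wz": 0},
  {"gripper": -1,"x": 0,"y": -30,"z": -10,"wx": 0,"wy": 0,"wz": 0},
  {"gripper": -1,"x": 0,"y": -20,"z": -40,"wx": 0,"wy": 0,"wz": 0},
  {"gripper": -1,"x": 0,"y": 0,"z": -45,"wx": 0,"wy": 0,"wz": 0},
  {"gripper": -1,"x": 20,"y": -20,"z": -30,"wx": 0,"wy": 0,"wz": 0},
  {"gripper": -1,"x": 30,"y": -30,"z": 0,"wx": 0,"wy": 0,"wz": 0},
  {"gripper": -1,"x": 30,"y": -30,"z": 0,"wx": 0,"wy": 0,"wz": 0},
  {"gripper": -1,"x": 30,"y": -20,"z": 0,"wx": 0,"wy": 0,"wz": 0},
  {"gripper": -1,"x": 0,"y": 0,"z": 0,"wx": 0,"wy": 0,"wz": 0},
])

```text
clock: 21.8
eef_pos: [0.7504, 0.2976, 0.2306]
ee_rot: [[0.927, -0.375, -0.001], [-0.375, -0.927, -0.0], [-0.001, 0.0, -1.0]]
contact_force: [-0.3, -0.2, -1.6]
finger_gap: -0.0001
finger_force: 0.0
```

```bash
python3 - <<'E'
from h import *
go([20,100,106]); knob("side","pics/s10.png"); knob("top","pics/t10.png")
a=cv2.imread("pics/side6.png").astype(int);b=cv2.imread("pics/s10.png").astype(int)
g=lambda x:x[225:270,225:275]
blue=lambda x:(x[...,0]>x[...,2]+35)
for n,im in(("home",a),("now",b)):
    bl=blue(im); print(n,[(r,np.flatnonzero(bl[r,200:290]).max()+200) for r in(235,238,241,244,247)])
E
```

```text
t 21.8 tcp cradle [132.4 297.7 230.6] F cradle [-0.2 -0.3 -1.6]
yaw err deg 0.08 toolz [-0.001 -0.    -1.   ] world [0.75  0.298 0.231]
shift [-112.6  197.5  124.8] q [-0.27  0.66 -0.32  1.2   0.2   1.31 -2.54]
side [(np.int32(43), [220.3, 226.0])]
top [(np.int32(28), [203.1, 175.7])]
home [(235, np.int64(255)), (238, np.int64(252)), (241, np.int64(249)), (244, np.int64(245)), (247, np.int64(242))]
now [(235, np.int64(255)), (238, np.int64(252)), (241, np.int64(248)), (244, np.int64(245)), (247, np.int64(242))]
```

```bash
python3 - <<'E'
from h import *
print(proj("side",np.array(arm.sense()["eef_pos"])))
for f,(r,c) in{"s10":(212,208),"side0":(226,190),"t10":(165,192),"top0":(155,172)}.items():
    im=cv2.imread(f"pics/{f}.png").astype(int)[r:r+24,c:c+26]; b,g,q=im[...,0],im[...,1],im[...,2]
    m=(q>1.7*g)&(q>1.7*b)&(q>50); print(f,r,c); print("\n".join("".join("." if not k else ("#" if v>150 else "o") for k,v in zip(x,y)) for x,y in zip(m,q)))
E
```

```text
[[111.97286811 234.54349391]]
s10 212 208
..........................
..........................
..........................
..........................
..........................
.............##...........
...........#####..........
...........######.........
..........########........
..........#######.........
...........######.........
..........oo###o..........
..........oooooo..........
.........####oo...........
.........#####o...........
.........####oo...........
........#####o............
........#####o............
.......o####oo............
.......o####oo............
........####o.............
........o##oo.............
..........................
..........................
side0 226 190
..........................
..........................
..........................
..........................
..........................
..........................
..........................
..........................
..........##..............
........#####.............
.......#######............
.......#######o...........
.......#######ooo.........
.......#######o..o........
........#####oo..o
[... 872 characters left out ...]
............
..........................
top0 155 172
..........................
..........................
..........................
..........................
..........................
..........................
..........................
.........o................
.......ooooo..............
......oooooo..............
......ooooooo.............
......oooooooo............
......ooooooooo...........
.......oooooooooo.........
.........oooooooo.........
............oooooo........
.............ooooo........
..........................
..........................
..........................
..........................
..........................
..........................
..........................
```

The knob is at side (221.5,220), with (221.2,220.4) predicted for locked, and the module edge is unchanged. Handing in.

```bash
python3 -c "
from cell import arm
print(arm.sign_off())"
```

```text
the job is handed in; nothing more can be done
None
```

The blue module is fully home against the connector block and the clamp's red handle is past its dead point and locked, both confirmed by camera measurements; I handed the job in at about 22 s, with the arm clear of everything.

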